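Reset the tripped breakers in order

TASK

Bring the test station back on: on the rail of breakers, gently press the red button all the way in with a fingertip, then the yellow one, then the blue one, so that all three stay in. The white one is the locked-out spare: leave it sticking out. Do not lift or shift the breakers, do not press hard, leave the other things on the bench alone, and finish clear of everything.

Things in the scene. Friction and masses are not known exactly. Their poses are not given: they have to be found in the camera images.
- rail: Steel top-hat rail fixed to the bench, 35 mm wide, 7.5 mm high, 232 mm long along its own y, with a grey end clamp 26 mm high at each end. Origin: centre of the underside. Four breakers stand astride it side by side, about 50 mm apart, in any order, gaps of 3 to 13 mm between them.
- red_breaker: Loose grey plastic breaker module standing astride the rail, 70 mm (its x, across the rail) by 42 mm (its y, along the rail), about 0.35 kg, with a red stripe and a red push-button on top. Housing 50 mm high, with a raised black collar of 31 mm diameter to 53 mm. Origin: centre of the underside, z up; the button's axis is its z axis. It can slide along the rail if pushed sideways.
- yellow_breaker: The same with a yellow stripe and button.
- blue_breaker: The same with a blue stripe and button.
- white_breaker: The same with a white stripe and button: the locked-out spare.
- red_top (a point): Centre of the flat top of the red button's round head, 24 mm in diameter; about 67 mm above the bench (14 mm above the collar) when fully out, 57 mm when fully in. It moves with the button.
- yellow_top (a point): The same for the yellow button.
- blue_top (a point): The same for the blue button.
- white_top (a point): The same for the white button.
- red_button (a joint): Travel of the red button straight down into its module, m: 0 fully out (tripped), 0.010 at the stop. Counts as in from 0.007. It has no spring: it resists with about 3 N all the way, moves as far as it is pushed and stays there; it cannot be pulled out again. It starts 0 to 1.5 mm in.
- yellow_button (a joint): The same for the yellow button.
- blue_button (a joint): The same for the blue button.
- white_button (a joint): The same for the white button; it starts 0 to 0.5 mm in and must not go past 2.5 mm.
- spare_pack: Loose flat blue battery pack with leads, 114x52x9 mm, a bystander on the robot's side of the rail.
- cutters: Loose blue-handled flush cutters, 43x126x10 mm, a bystander on the robot's side of the rail.
- tape: Loose roll of black tape lying flat, 53 mm across, 19 mm high, a bystander behind the rail.
- marker_pen: Loose white marker with a blue cap, 17x135x16 mm, a bystander behind the rail.
Not all that is in view belongs to the job. Leave any green look-alike of the blue_breaker alone.

How it is judged:
By the outcome, as a careful person would: the job done as asked, in the order asked, and still so for the second after the job is handed in, with the robot touching nothing.
It also fails if it takes over 42 s, if anything falls off the work surface, if the arm or the gripper's body presses on something with over 40 N, if the wrist force passes 120 N, or if a joint passes its speed limit or range.

ROBOT

A 7-joint arm with a two-finger parallel gripper is mounted at the origin on a cart in front of the work surface, level with it; the furniture and walls round the work are solid. World frame = base frame: x ahead of the robot, y to its left, z up, the work surface at z = 0. Lengths are in m, angles in rad, forces in N, time in s.
With the tool pointing down it reaches from about 0.4 to 0.85 m from the base axis. Payload 10.4 kg.
Tool frame: the origin (TCP) lies on the centre line of the jaws, within the pads' length; the fingertips stand r.finger_overhang ahead of it and the grasp point (between the pads) lies 5 mm behind it (r.finger_overhang is the distance from the TCP to the fingertips, in m); z points along the fingers, y is the line along which they close (so a half turn about z gives the same grasp; the last joint's range is limited). The gripper opens to 87 mm and grips with 3 to 60 N. Pads are 19 mm wide; open, the fingers measure 117 mm over their backs; the gripper's body (75 mm by 190 mm) begins 51 mm behind the grasp point.
Start: joints at [1.103, 0.332, -0.065, 1.46, 0.022, 1.35, -0.088], TCP at [0.269, -0.564, 0.237] pointing down, gripper open.
Joint ranges: [-2.6, 2.6], [-0.5, 2.12], [-1.47, 1.34], [0.16, 2.42], [-1.27, 4.41], [0.06, 2.06], [-2.6, 2.6]. Speed limits (rad/s): [2.22, 2.22, 2.79, 2.79, 3.14, 3.14, 3.14].

INTERFACE

Orientations are given as a unit quaternion [x, y, z, w].
In Python, from bench import read_state, viewer, r gives the robot as it stands.
- The arm moves only by the tool carry_out, never from a script. Its argument "moves" is a list of rows, each a list of 6 numbers: the shift along the tool's x, y, z in units of 40 mm (1.0 is 40 mm), then the turn, a rotation vector about the tool's x, y, z in units of 8 degrees (1.0 is 8 degrees). A call has 1 to 20 rows; each row shifts and turns the commanded pose from where the row before left it, along the tool's axes as they then stand; what a row does not reach is not made up. A row lasts 1/8 s, in which the tool goes at most 62.5 mm and 10.7 degrees, less where a joint would pass 70% of its speed; a pose out of reach is approached as far as the arm can. A call is refused whole if a number of a shift passes 1 or a number of a turn 1, either way. A call with a gripper value outside its range is refused whole. "fingers" is the finger opening in mm, from 0 to 87, set as the call begins (left out, the last holds). The fingers move at their own pace and stop on an object; "force" is the grip in N (left out, the last holds). Time passes only in rows, so rows that do not move let the fingers close. It gives the time, the measured TCP pose, the force, the opening and the grip force at its end, in the units of the state.
- read_state(): the state, without advancing time (a new reading comes with each control period).
- viewer.camera(name): name is "scene" or "top"; returns a dict with "pixels" (420x560x3 uint8, red, green, blue), "range_z" (420x560 float32, m along the optical axis (not along the pixel's ray), 0 where there is no reading), "fx", "fy", "cx", "cy" (pixels), "xyz" and "orientation" of the camera in the world. Camera axes: x right, y down, z forward; pixel columns grow to the right and rows downward; lengths in m; the calibration is good to about 2 mm. A picture is of the moment at which its call begins.
- r.close_job(): hands the job in; it is judged then, once.
The state is a dict: "time": time; "joint_positions": joint angles; "joint_vel": joint speeds; "joint_torque": joint torques, N m; "ee_pos": TCP position; "eef_rot": TCP orientation; "ft_force": force on the tool from outside, world axes, zero at the start; "torque": the same for the moment, N m; "width": finger opening in m; "grip_force": force on a finger pad.
Only numpy, scipy, OpenCV 4.12 (cv2) and the standard library are available. Lean on these libraries where they do the work, as an engineer would, in place of code of your own. Each camera call takes 0.05 s, during which the arm holds its last target. There are 200 camera calls.

## Working session

There is one attempt and no reset: what is moved stays moved. The work goes in short steps, Python scripts to look and compute and a tool call to move; the robot and the scene stay as the last step left them, time stands still between calls to the robot, and variables do not carry over. Pictures are saved under pics/ and viewed, at most 10 in all, crops included, and the job is handed in when it is done.

Besides the shell and the picture viewer there is one more tool, called after "Call:" as name([rows], argument=value, ...), one row to a line, values as JSON. carry_out: Moves the arm, as the interface text tells. Its arguments: {"type":"object","properties":{"moves":{"type":"array","items":{"type":"array","items":{"type":"number"}}},"fingers":{"type":"number"},"force":{"type":"number"}},"required":["moves"]}

```bash
mkdir -p pics; cat > h.py <<'E'
from bench import read_state, viewer, r
import numpy as np, cv2
from scipy.spatial.transform import Rotation as R
def cam(n):
    c=viewer.camera(n); return c
def save(c,f): cv2.imwrite('pics/'+f,c['pixels'][:,:,::-1])
def pts(c):
    z=c['range_z']; v,u=np.mgrid[:420,:560]
    p=np.stack([(u-c['cx'])/c['fx']*z,(v-c['cy'])/c['fy']*z,z],-1)
    return p@R.from_quat(c['orientation']).as_matrix().T+np.array(c['xyz'])
E
python3 - <<'E'
from h import *
for n in('scene','top'):
    c=cam(n);save(c,n+'0.png');print(n,c['xyz'],c['orientation'],c['fx'])
    np.savez('/tmp/'+n,**c)
print(read_state(),r.finger_overhang)
E
```

```text
scene [-0.08396914  0.61673969  0.42068112] [-0.37439391  0.74890189 -0.49524135  0.23175669] 412.02658229249425
top [0.35534653 0.13743927 0.89325198] [ 0.71284503 -0.69456951  0.06277778 -0.07405478] 475.71173998476064
{'time': 0.1, 'joint_positions': array([ 1.1033777 ,  0.33279201, -0.06471281,  1.46079042,  0.02161787,
        1.34987532, -0.08848519]), 'joint_vel': array([-0.00163117, -0.00204443, -0.00204346, -0.00164095,  0.00035017,
        0.00172349, -0.00019084]), 'joint_torque': array([ 9.85166553e-04, -6.24543071e+01,  2.43651133e-02, -3.90711486e+01,
       -6.14549895e-02,  3.66387866e-02,  1.11540730e-04]), 'ee_pos': array([ 0.26881001, -0.5639171 ,  0.23587587]), 'eef_rot': array([ 9.75363302e-01,  2.20603914e-01, -1.59397705e-04, -5.62329089e-04]), 'ft_force': array([0.67167481, 0.09724592, 0.59617402]), 'torque': array([-0.05896667, -0.0236338 ,  0.02361704]), 'grip_force': 0.0, 'width': 0.08741053584818101} 0.014
```

View pics/top0.png

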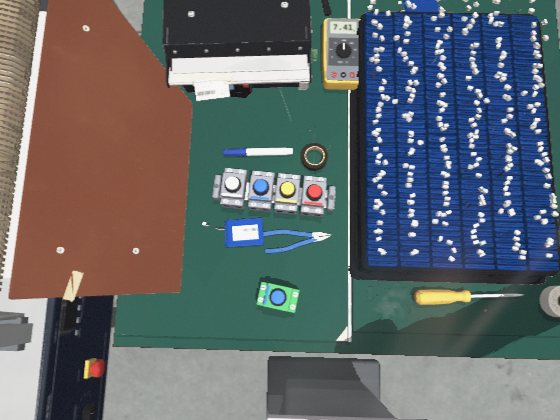

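View pics/scene0.png

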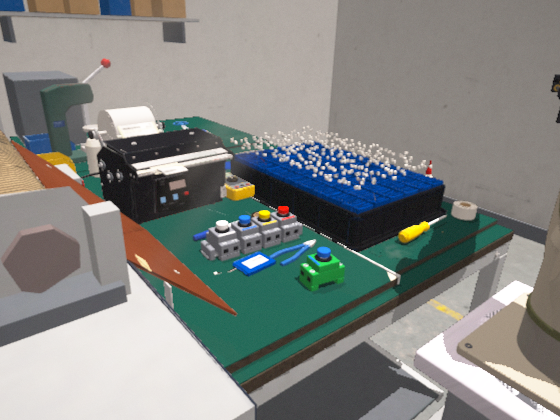

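The top view shows the candidates: white (233,183), blue (261,186), yellow (288,188) and red (314,191) on the rail. The green look-alike with a blue button is at (278,297), and I'll leave it alone. Not targets: the battery pack at (243,232), the cutters at (297,240) and the yellow screwdriver at (440,296). Next I'll measure the buttons and the obstacles, and check a close crop.

```bash
cat > m.py <<'E'
from h import *
def buttons(c,boxes):
    """centre of each button head: colour mask in box -> centroid -> ray onto z of the head"""
    hsv=cv2.cvtColor(c['pixels'],cv2.COLOR_RGB2HSV); P=pts(c); out={}
    rng={'red':[(0,10),(170,180)],'yellow':[(20,35)],'blue':[(100,125)]}
    for k,(u,v,h) in boxes.items():
        if k=='white': m=(hsv[...,1]<40)&(hsv[...,2]>200)
        else:
            m=np.zeros((420,560),bool)
            for a,b in rng[k]: m|=(hsv[...,0]>=a)&(hsv[...,0]<=b)
            m&=(hsv[...,1]>120)&(hsv[...,2]>60)
        m&=(P[...,2]>.050)&(P[...,2]<.080)
        w=np.zeros_like(m); w[v-h:v+h,u-h:u+h]=1; m&=w
        n,l,s,ce=cv2.connectedComponentsWithStats(m.astype(np.uint8))
        if n<2: out[k]=None; continue
        i=1+np.argmax(s[1:,4]); q=P[l==i]; zt=np.percentile(q[:,2],80)
        top=q[q[:,2]>zt-.004]
        (x,y),rad=cv2.minEnclosingCircle((top[:,:2]*1000).astype(np.float32))
        out[k]=(top.mean(0).round(4),np.median(top[:,2]).round(4),np.round([x,y,rad],1),len(top))
    return out
B={'white':(233,183,13),'blue':(261,186,13),'yellow':(288,188,13),'red':(314,191,13)}
E
python3 - <<'E'
from m import *
c=dict(np.load('/tmp/top.npz'))
for k,v in buttons(c,B).items(): print(k,v)
P=pts(c)
for n,(u,v) in dict(bench=(230,300),green=(278,297),tray1=(365,200),tray2=(450,150),trayedge=(365,270),psu=(240,40),psufront=(240,75),board1=(180,200),board2=(100,200),meter=(343,50),divider=(350,300),clampL=(217,190),clampR=(331,197),pellets=(378,190),box=(320,370)).items(): print(n,P[v,u].round(3))
s=dict(np.load('/tmp/scene.npz'));Q=pts(s)
print('scene maxz near', [(a,np.nanmax(Q[(Q[...,0]>a)&(Q[...,0]<a+.1)&(abs(Q[...,1]+.2)<.3)][:,2],initial=0).round(3)) for a in (.2,.3,.4,.5,.6,.7)])
im=cv2.resize(c['pixels'][140:260,200:350,::-1],None,fx=5,fy=5,interpolation=cv2.INTER_CUBIC);cv2.imwrite('pics/crop.png',im)
E
```

```text
white (array([0.5558, 0.2339, 0.0671]), np.float64(0.0671), array([555.9, 233.7,  11.6]), 127)
blue (array([0.5515, 0.1824, 0.0668]), np.float64(0.0666), array([552. , 182.4,  11.8]), 128)
yellow (array([0.5464, 0.137 , 0.0664]), np.float64(0.0665), array([548. , 134.3,  11.5]), 28)
red (array([0.5442, 0.0859, 0.0671]), np.float64(0.067), array([544.1,  85.9,  12.1]), 133)
bench [0.349 0.233 0.005]
green [0.357 0.145 0.067]
tray1 [ 0.532 -0.007  0.053]
tray2 [ 0.62  -0.152  0.084]
trayedge [ 0.409 -0.011  0.024]
psu [0.771 0.218 0.177]
psufront [0.724 0.218 0.146]
board1 [0.531 0.335 0.017]
board2 [0.507 0.444 0.123]
meter [0.831 0.031 0.042]
divider [0.355 0.014 0.006]
clampL [0.551 0.265 0.025]
clampR [0.542 0.052 0.027]
pellets [ 0.544 -0.024  0.086]
box [ 0.134  0.013 -0.692]
scene maxz near [(0.2, np.float64(0.311)), (0.3, np.float64(0.034)), (0.4, np.float64(0.146)), (0.5, np.float64(0.147)), (0.6, np.float64(0.149)), (0.7, np.float64(0.169))]
```

View pics/crop.png

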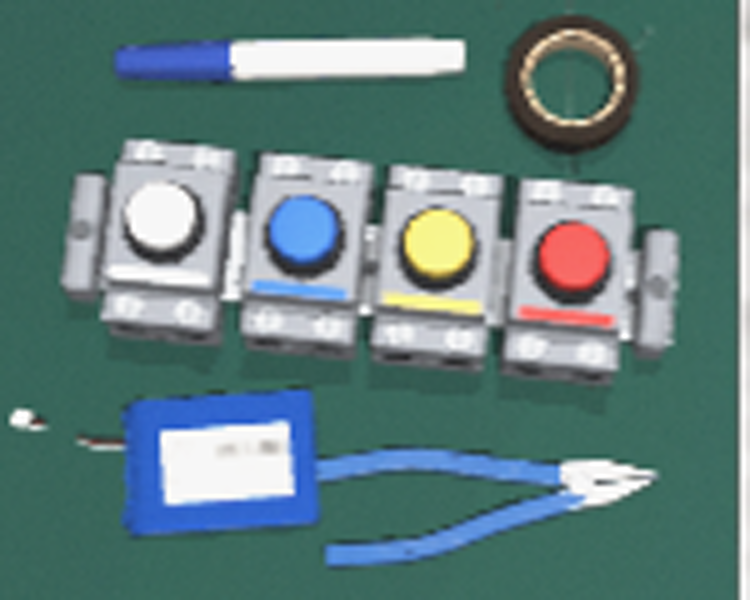

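The crop confirms the order along the rail: white, blue, yellow, red. Now I'll plan the transit to above red, with the fingers closed and tool x turned along the rail.

```bash
python3 - <<'E'
from m import *
c=dict(np.load('/tmp/top.npz'));P=pts(c)
m=(P[...,1]>-.08)&(P[...,1]<.02)&(P[...,0]>.42)&(P[...,0]<.68);print('tray max z',P[m][:,2].max())
m=(P[...,1]>.02)&(P[...,1]<.3)&(P[...,0]>.42)&(P[...,0]<.68);print('rail area max z',P[m][:,2].max())
st=read_state();p=st['ee_pos'];rot=R.from_quat(st['eef_rot'])
d=(np.array([.544,.086,.20])-p)/18
for i in range(18):
    t=np.array([0,0,-.94]) if i<8 else np.zeros(3)
    print((rot.inv().apply(d)/.04).round(2).tolist(),t[2])
    rot=rot*R.from_rotvec(np.deg2rad(8*t))
print(rot.as_matrix().round(3))
E
```

```text
tray max z 0.1464823656519908
rail area max z 0.14663013675699288
[0.73, -0.65, 0.05] -0.94
[0.81, -0.55, 0.05] -0.94
[0.88, -0.44, 0.05] -0.94
[0.93, -0.32, 0.05] -0.94
[0.96, -0.2, 0.05] -0.94
[0.98, -0.07, 0.05] -0.94
[0.98, 0.06, 0.05] -0.94
[0.96, 0.19, 0.05] -0.94
[0.93, 0.31, 0.05] 0.0
[0.93, 0.31, 0.05] 0.0
[0.93, 0.31, 0.05] 0.0
[0.93, 0.31, 0.05] 0.0
[0.93, 0.31, 0.05] 0.0
[0.93, 0.31, 0.05] 0.0
[0.93, 0.31, 0.05] 0.0
[0.93, 0.31, 0.05] 0.0
[0.93, 0.31, 0.05] 0.0
[0.93, 0.31, 0.05] 0.0
[[ 0.076  0.997 -0.001]
 [ 0.997 -0.076  0.001]
 [ 0.001 -0.001 -1.   ]]
```

Call:
carry_out([
  [0.73,-0.65,0,0,0,-0.94],
  [0.81,-0.55,0,0,0,-0.94],
  [0.88,-0.44,0,0,0,-0.94],
  [0.93,-0.32,0,0,0,-0.94],
  [0.96,-0.2,0,0,0,-0.94],
  [0.98,-0.07,0,0,0,-0.94],
  [0.98,0.06,0,0,0,-0.94],
  [0.96,0.19,0,0,0,-0.94],
  [0.93,0.31,0,0,0,0],
  [0.93,0.31,0,0,0,0],
  [0.93,0.31,0,0,0,0],
  [0.93,0.31,0,0,0,0],
  [0.93,0.31,0,0,0,0],
  [0.93,0.31,0,0,0,0],
  [0.93,0.31,0,0,0,0],
  [0.93,0.31,0,0,0,0],
  [0.93,0.31,0,0,0,0],
  [0.93,0.31,0,0,0,0],
], fingers=0, force=10)

```text
time: 2.35
ee_pos: [0.5431, 0.0875, 0.2363]
eef_rot: [0.734, 0.68, -0.0, -0.0]
ft_force: [-0.3, -0.9, -0.3]
width: 0.0004
grip_force: 0.0
```

```bash
python3 - <<'E'
from m import *
c=dict(np.load('/tmp/top.npz'));P=pts(c)
for a in np.arange(.56,.72,.02):
  s=(P[...,0]>a)&(P[...,0]<a+.02)
  print(round(a,2),'rail side',P[s&(P[...,1]>.02)&(P[...,1]<.3)][:,2].max().round(3),'tray',P[s&(P[...,1]>-.08)&(P[...,1]<.02)][:,2].max().round(3))
st=read_state();print(st['time'],st['ee_pos'],R.from_quat(st['eef_rot']).as_matrix().round(4),st['ft_force'],st['width'])
c=cam('scene');save(c,'s1.png')
h=cv2.cvtColor(dict(np.load('/tmp/top.npz'))['pixels'],cv2.COLOR_RGB2HSV);print(h[188,288],h[192,288])
E
```

```text
0.56 rail side 0.07 tray 0.138
0.58 rail side 0.046 tray 0.146
0.6 rail side 0.022 tray 0.139
0.62 rail side 0.023 tray 0.142
0.64 rail side 0.023 tray 0.14
0.66 rail side 0.147 tray 0.141
0.68 rail side 0.151 tray 0.14
0.7 rail side 0.15 tray 0.146
2.35 [0.54310767 0.08749457 0.23629076] [[ 7.640e-02  9.971e-01 -3.000e-04]
 [ 9.971e-01 -7.640e-02 -3.000e-04]
 [-3.000e-04 -3.000e-04 -1.000e+00]] [-0.27757091 -0.93982866 -0.2868738 ] 0.000403622257731742
[ 30 108 247] [ 30 105 247]
```

View pics/s1.png

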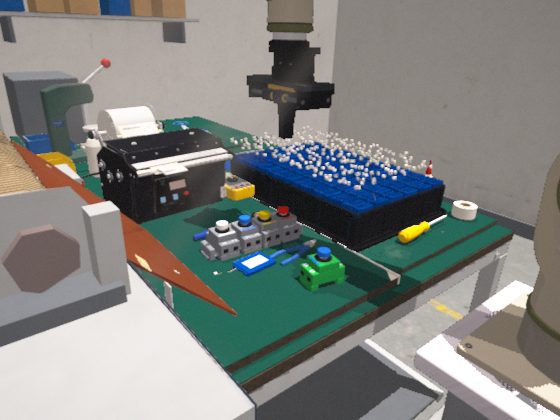

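The gripper hangs above the red button at about (283,212), with the fingers closed and clear of the tray. I'll go down to just above the button head.

Call:
carry_out([
  [-0.04,0.03,0.7,0,0,0],
  [0,0,0.98,0,0,0],
  [0,0,0.98,0,0,0],
  [0,0,0.7,0,0,0],
  [0,0,0.35,0,0,0],
  [0,0,0,0,0,0],
])

```text
time: 3.15
ee_pos: [0.5436, 0.0848, 0.0877]
eef_rot: [0.733, 0.68, -0.0, -0.0]
ft_force: [-0.0, 0.3, 0.0]
width: 0.0003
grip_force: 0.0
```

```bash
python3 - <<'E'
from m import *
c=cam('scene');save(c,'s2.png')
cv2.imwrite('pics/s2c.png',cv2.resize(c['pixels'][150:290,190:350,::-1],None,fx=4,fy=4,interpolation=cv2.INTER_CUBIC))
print(read_state()['ee_pos'])
E
```

```text
[0.54417955 0.08495317 0.08866185]
```

View pics/s2c.png

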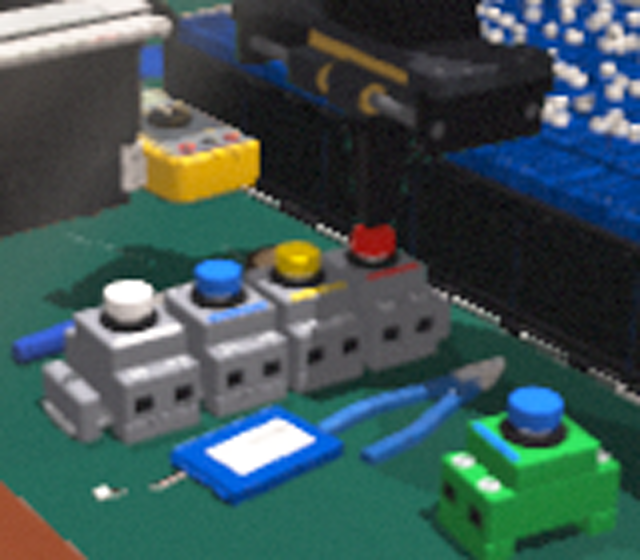

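The crop shows the closed fingertips centred just over the red head at (372,235), clear of yellow at (298,258). Pressing red in small steps now.

Call:
carry_out([
  [0,0,0.1,0,0,0],
  [0,0,0.1,0,0,0],
  [0,0,0.07,0,0,0],
  [0,0,0.07,0,0,0],
  [0,0,0.05,0,0,0],
  [0,0,0,0,0,0],
])

```text
time: 3.95
ee_pos: [0.544, 0.0848, 0.0725]
eef_rot: [0.733, 0.68, 0.0, 0.0]
ft_force: [2.1, -0.4, 1.0]
width: 0.0007
grip_force: 0.9
```

Call:
carry_out([
  [0,0,0.025,0,0,0],
  [0,0,0,0,0,0],
])

```text
time: 4.2
ee_pos: [0.5439, 0.0848, 0.0715]
eef_rot: [0.733, 0.68, 0.0, 0.0]
ft_force: [1.8, -0.1, 2.5]
width: 0.0006
grip_force: 1.0
```

Call:
carry_out([
  [0,0,0.025,0,0,0],
  [0,0,0,0,0,0],
])

```text
time: 4.45
ee_pos: [0.544, 0.0849, 0.0714]
eef_rot: [0.733, 0.68, -0.0, 0.0]
ft_force: [-3.1, -1.3, 12.7]
width: 0.0004
grip_force: 6.2
```

The button is at its stop: z held at 0.0714 while the force rose to 13 N. I'll lift straight up and re-measure.

Call:
carry_out([
  [0,0,-0.3,0,0,0],
  [0,0,-0.7,0,0,0],
  [0,0,0,0,0,0],
])

```text
time: 4.82
ee_pos: [0.5448, 0.0852, 0.1125]
eef_rot: [0.733, 0.68, 0.001, 0.001]
ft_force: [0.6, -0.9, -0.5]
width: 0.0004
grip_force: 0.0
```

```bash
sed -i 's/hsv\[...,1\]>120/hsv[...,1]>80/' m.py; cat > sc.py <<'E'
from m import *
def scene(f=None):
    c=cam('scene')
    if f: save(c,f)
    return buttons(c,{'white':(222,228,12),'blue':(245,220,11),'yellow':(264,215,10),'red':(283,211,10)})
E
python3 - <<'E'
from sc import *
c=dict(np.load('/tmp/top.npz')); print('top before',buttons(c,B)['yellow'])
s=dict(np.load('/tmp/scene.npz'));bx={'white':(222,228,12),'blue':(245,220,11),'yellow':(264,215,10),'red':(283,211,10)}
print('before');[print(k,v) for k,v in buttons(s,bx).items()]
print('now');[print(k,v) for k,v in scene('s3.png').items()]
st=read_state();p=st['ee_pos'];print(p,st['ft_force'])
E
```

```text
top before (array([0.548 , 0.1344, 0.0668]), np.float64(0.0668), array([548.3, 134.3,  11.7]), 131)
before
white (array([0.5546, 0.2341, 0.0682]), np.float64(0.0684), array([556.1, 234.3,  12.3]), 59)
blue (array([0.5502, 0.1834, 0.0677]), np.float64(0.0681), array([551.3, 183.9,  12.8]), 61)
yellow (array([0.5469, 0.1352, 0.0678]), np.float64(0.0682), array([547.7, 134.6,  11.9]), 56)
red (array([0.5431, 0.0874, 0.0678]), np.float64(0.0683), array([544.9,  86.3,  11.9]), 51)
now
white (array([0.5546, 0.2344, 0.0681]), np.float64(0.0685), array([556.1, 233.3,  11.5]), 60)
blue (array([0.5505, 0.1836, 0.0678]), np.float64(0.0681), array([553.2, 183. ,  12.7]), 59)
yellow (array([0.547 , 0.1359, 0.0678]), np.float64(0.0681), array([549.2, 135.3,  12.1]), 54)
red (array([0.5425, 0.0874, 0.058 ]), np.float64(0.0584), array([544.2,  86.6,  13.1]), 56)
[0.54413201 0.08486035 0.11121359] [ 0.37596977  0.6059176  -0.38946842]
```

Red is now 10 mm in and nothing has shifted. Next is yellow, 50 mm along tool x.

Call:
carry_out([
  [0.6,0,0,0,0,0],
  [0.65,0,0,0,0,0],
  [0,0,0.3,0,0,0],
  [0,0,0.26,0,0,0],
  [0,0,0.1,0,0,0],
  [0,0,0.1,0,0,0],
  [0,0,0.07,0,0,0],
  [0,0,0.07,0,0,0],
  [0,0,0.05,0,0,0],
  [0,0,0,0,0,0],
])

```text
time: 6.12
ee_pos: [0.5478, 0.1349, 0.0725]
eef_rot: [0.733, 0.68, 0.0, -0.0]
ft_force: [0.4, -0.3, -0.4]
width: 0.0003
grip_force: 0.0
```

Call:
carry_out([
  [0,0,0.025,0,0,0],
  [0,0,0,0,0,0],
])

```text
time: 6.38
ee_pos: [0.5478, 0.135, 0.0716]
eef_rot: [0.733, 0.68, 0.0, 0.0]
ft_force: [-0.6, 0.8, 1.1]
width: 0.0005
grip_force: 0.6
```

Call:
carry_out([
  [0,0,0.02,0,0,0],
  [0,0,0,0,0,0],
])

```text
time: 6.62
ee_pos: [0.5479, 0.1351, 0.0714]
eef_rot: [0.733, 0.68, 0.0, 0.0]
ft_force: [-3.3, -1.1, 9.2]
width: 0.0007
grip_force: 4.4
```

Yellow is at its stop. I'll lift, move to blue and press it.

Call:
carry_out([
  [0,0,-0.3,0,0,0],
  [0,0,-0.7,0,0,0],
  [0,0,0,0,0,0],
  [0.6,0,0,0,0,0],
  [0.6,0,0,0,0,0],
  [0,0,0.3,0,0,0],
  [0,0,0.26,0,0,0],
  [0,0,0.1,0,0,0],
  [0,0,0.1,0,0,0],
  [0,0,0.07,0,0,0],
  [0,0,0.07,0,0,0],
  [0,0,0.05,0,0,0],
  [0,0,0,0,0,0],
])

```text
time: 8.25
ee_pos: [0.5514, 0.1828, 0.0726]
eef_rot: [0.733, 0.68, 0.0, -0.0]
ft_force: [0.3, -0.2, 0.6]
width: 0.0006
grip_force: 0.0
```

Call:
carry_out([
  [0,0,0.02,0,0,0],
  [0,0,0,0,0,0],
])

```text
time: 8.5
ee_pos: [0.5514, 0.1829, 0.072]
eef_rot: [0.733, 0.68, 0.0, -0.0]
ft_force: [-0.0, -0.1, 1.4]
width: 0.0005
grip_force: 0.8
```

Call:
carry_out([
  [0,0,0.025,0,0,0],
  [0,0,0,0,0,0],
])

```text
time: 8.75
ee_pos: [0.5514, 0.1829, 0.0715]
eef_rot: [0.733, 0.68, 0.0, 0.0]
ft_force: [-2.7, -1.0, 7.8]
width: 0.0007
grip_force: 3.5
```

Blue is at its stop too. I'll retreat straight up and check all four.

Call:
carry_out([
  [0,0,-0.3,0,0,0],
  [0,0,-0.9,0,0,0],
  [0,0,-1,0,0,0],
  [0,0,-1,0,0,0],
  [0,0,-1,0,0,0],
  [0,0,0,0,0,0],
])

```text
time: 9.5
ee_pos: [0.5526, 0.1835, 0.2427]
eef_rot: [0.733, 0.68, 0.003, 0.001]
ft_force: [1.3, -0.0, -1.2]
width: 0.0005
grip_force: 0.0
```

```bash
python3 - <<'E'
from sc import *
[print(k,v) for k,v in scene('s4.png').items()]
st=read_state();print(st['time'],st['ee_pos'],st['ft_force'],st['joint_vel'].round(3))
E
```

```text
white (array([0.5556, 0.2374, 0.0685]), np.float64(0.0684), array([556. , 235.2,   8.9]), 25)
blue (array([0.5508, 0.1836, 0.0581]), np.float64(0.0586), array([551.5, 183.2,  13.7]), 61)
yellow (array([0.5469, 0.1355, 0.058 ]), np.float64(0.0583), array([548.4, 135.2,  13.5]), 59)
red (array([0.5427, 0.0875, 0.0579]), np.float64(0.0583), array([544.6,  85.8,  13.7]), 59)
9.55 [0.55186169 0.18290493 0.24047448] [-0.19516828 -0.38420332 -1.01009414] [-0.002  0.028  0.011  0.045  0.006 -0.012 -0.004]
```

View pics/s4.png

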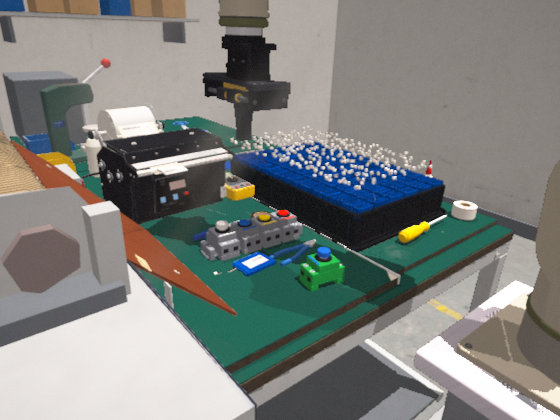

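Red (283,214), yellow (264,217) and blue (245,223) are all in, at about 58 mm. White (222,227) is still out at 68 mm, nothing else has moved, and the arm is clear above.

```bash
python3 -c "
from bench import r
print(r.close_job())"
```

```text
the job is handed in; nothing more can be done
None
```

I pressed red, then yellow, then blue all the way in with a fingertip, and all three stayed in; the highest force I read was about 13 N. White is still out, nothing else on the bench moved, and I handed the job in at about 9.6 s with the arm clear.

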